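# Grease and fit the spring-loaded bayonet cap of a gear housing

### The arm

A 6-joint arm with a two-finger parallel gripper is mounted at the origin on the work surface; the furniture and walls round the work are solid. World frame = base frame: x ahead of the robot, y to its left, z up, the work surface at z = 0. Lengths are in m, angles in degrees, forces in N, time in s.
With the tool pointing down it reaches from about 0.25 to 0.725 m from the base axis. Payload 9.7 kg.
Tool frame: the origin (TCP) lies midway between the tips of the shut fingers; the grasp point (between the pads) lies 19 mm behind it (bot.grasp_offset is the distance from the TCP to the grasp point, in m); z points along the fingers, x is the direction in which the jaws open and shut, and the axes are right-handed (so a half turn about z gives the same grasp; the last joint's range is limited). The gripper opens to 85 mm and grips with 20 to 120 N. Pads are 22 mm wide; open, the fingers measure 114 mm over their backs; the gripper's body (76 mm by 85 mm) begins 54 mm behind the grasp point. The pads swing forward as they close: fully open they stand 13 mm farther back than shut.
Start: joints at [71.562, 4.979, 10.078, 95.1, 0, 90], TCP at [0.174, 0.522, 0.231] pointing down, gripper open.
Joint ranges: [-179.16, 179.16], [-48.56, 103.87], [-65.8, 70.77], [-126.05, 130.52], [-82.76, 87.17], [-180, 180]. Speed limits (degrees/s): [127.2, 127.2, 147.25, 180, 180, 180].

### API

Orientations are given as [roll, pitch, yaw] about the fixed x, y, z axes, in that order (R = Rz(yaw) Ry(pitch) Rx(roll)).
In Python, from workcell import bot gives the robot as it stands.
- The arm moves only by the tool send_rows, never from a script. Its argument "targets" is a list of rows, each a list of 5 numbers: the closure, from 0 (fully open) to 1 (shut), then the shift along the world's x, y, z in mm, then the turn about the world's z in degrees. A call has 1 to 10 rows; each row is the pose to reach, as a shift and turn from the pose commanded when the call began; what a row does not reach only later rows make up. A row lasts 1/8 s, in which the tool goes at most 62.5 mm and 10.7 degrees, less where a joint would pass 70% of its speed; a pose out of reach is approached as far as the arm can. A call with a gripper value outside its range is refused whole. The fingers move at their own pace and stop on an object; "squeeze" is the grip in N (left out, the last holds). Time passes only in rows, so rows that repeat a pose let the fingers close. It gives the time, the measured TCP pose, the force and the opening at its end, in the units of the state.
- bot.get_obs(): the state, without advancing time (a new reading comes with each control period).
- bot.camera(name): name is "scene" or "side" or "wrist"; returns a dict with "pixels" (384x512x3 uint8, red, green, blue), "intrinsics" (3x3 intrinsics, pixels), "dist" ([k1, k2, p1, p2, k3] as OpenCV has them; the pictures are not rectified), "view" (4x4, takes a point from world to camera coordinates); the wrist camera has in their place "mount" (4x4, takes a point from camera to tool coordinates, whose origin is the TCP and whose axes are the tool frame's). Camera axes: x right, y down, z forward; pixel columns grow to the right and rows downward; lengths in m; the calibration is good to about 2 mm. A picture is of the moment at which its call begins: read the wrist's pose just before it. There is no depth.
- bot.job_done(): hands the job in, once; it reports no verdict.
The state is a dict: "time": time; "q": joint angles; "qd": joint speeds; "joint_efforts": joint torques, N m; "ee_pos": TCP position; "tcp_rot": TCP orientation; "wrist_force": force on the tool from outside, world axes, zero at the start; "torque": the same for the moment, N m; "opening": finger opening in m.
Only numpy, scipy, OpenCV 4.12 (cv2) and the standard library are available. Lean on these libraries where they do the work, as an engineer would, in place of code of your own. Each camera call takes 0.05 s, during which the arm holds its last target.

### The job

Take the winged metal cap out of the wooden block by its wing, dip its nose into the open grease pot, then set it into the keyhole-shaped mouth of the grey housing, push it down against the spring and twist it a quarter turn clockwise (seen from above) until it stops. Finish while still holding the cap by its wing, pushed in and fully turned, because the return spring would turn it back again. Leave the pot standing and do not disturb the other things on the bench.

Things in the scene. Friction and masses are not known exactly. Their poses are not given: they have to be found in the camera images.
- cap: Loose aluminium bayonet cap, 0.12 kg, 68 mm high, upright in the block; origin at its nose tip, z up. Above the tip: nose 16-18 mm thick to 27 mm, with two lugs at 10-16 mm making a bar 36 mm long (along x), 6 mm wide; round flange 52 mm wide at 27-32 mm; upright flat wing at 32-68 mm, 32 mm long (along x, in line with the lugs), 14 mm thick (y). Same after a half turn.
- cap_grip (a point): Grip point on the axis of the cap's wing, 55 mm above the nose tip and 13 mm below the wing's top; axes as the cap. Pinch here across the 14 mm thickness (cap's y) from above.
- block: Fixed plain wooden parking block 84 x 84 x 40 mm with a round 42 mm hole through its middle, in which the cap's nose hangs, the flange resting on the block; origin at the centre of its underside.
- pot: Loose round steel grease pot, open at the top, 40 mm high, 72 mm across the rim, wall 4 mm (62 mm clear inside), inner floor 4 mm above its underside, about 0.3 kg, empty but for what clings to it (no grease is simulated); origin at the centre of its underside.
- pot_mouth (a point): Centre of the pot's mouth, level with its rim. The nose is dipped when its tip is 8 mm or more below this, within 15 mm of the axis; the lugs fit inside.
- housing: Fixed grey cast housing 100 x 100 x 50 mm, two small bolted feet at its y sides; origin at the centre of its underside. In its 6 mm thick top cover is the mouth: a 22 mm hole with a slot through it, 42 mm long and 11 mm wide, along x.
- mouth (a point): Centre of the mouth, level with the housing's top; z up, x along the slot (half turn the same). Let down with lugs in line with the slot, the cap meets the spring with its tip 18 mm below this; the slot still stops the lugs turning. Pushed 4 mm further (tip 22 mm down) or more it can be twisted; 8 mm further is the limit.
- plunger (a joint): Spring seat under the mouth: 0 raised, 0.008 m fully pressed in. It pushes up with 3 N at 0 and 7 N at full depth. With the lugs turned under the cover it stands at about 0.004 or more.
- rotor (a joint): The seat's turn on its return spring: 0 in line with the slot, growing to 1.57 rad (stop) as the cap is twisted clockwise seen from above. The spring turns back with 0.03 N m at 0, 0.12 N m at the stop. The lugs have a few degrees of play in the seat: turn the wing some 5 to 10 degrees further than this must read.
- offcut: Bystander: loose small wooden offcut 28 x 70 x 28 mm.
- sanding: Bystander: loose cork sanding block 61 x 105 x 31 mm.
- tin: Bystander: loose flat hinged tin 81 x 109 x 33 mm.

How it is judged (in metres and radians):
On the way, in this order (a step that is already met when the one before it is completed fails the run):
1. the held cap's nose is dipped into the pot (z of cap in the frame of pot_mouth below -0.008 m and horizontal distance between cap and pot_mouth below 0.015 m and contact force between the fingers and cap above 1 N), for 0.1 s.
2. the cap stands in the mouth, lugs in the seat, not yet turned (horizontal distance between cap and mouth below 0.004 m and z of cap in the frame of mouth below -0.015 m and value of joint rotor below 0.3 rad), for 0.05 s.
3. the cap is pushed in and turned a quarter turn, held (value of joint rotor above 1.3 rad and value of joint plunger above 0.003 m and angle between the x axis of cap and the x axis of mouth, either way round above 1.2 rad and z of cap in the frame of mouth below -0.0195 m and horizontal distance between cap and mouth below 0.004 m and angle between cap's own z axis and vertical below 0.15 rad and contact force between the fingers and cap above 1.5 N), for 0.2 s.
At the end, for the whole second after the job is handed in: The fingers hold the cap (over 1.5 N), its nose at least 19.5 mm below the mouth within 4 mm of its axis, upright within 0.15 rad, plunger pressed at least 3 mm, seat turned at least 1.3 rad (75 degrees) and the wing at least 1.2 rad across the slot; the pot stands upright (all of step 3 and angle between pot's own z axis and vertical below 0.1 rad); the arm keeps its last pose, push and grip.
It fails at once if the pot is tipped (0.3 rad) or pushed more than 4 cm (distance of pot from where it was at the start of the episode above 0.04 m or angle between pot's own z axis and vertical above 0.3 rad).
It fails at once if a bystander is moved more than 4 cm (distance of any of offcut, sanding, tin from where it was at the start of the episode above 0.04 m).
It also fails if it takes over 58 s, if anything falls off the work surface, if the arm or the gripper's body presses on something with over 40 N, if the wrist force passes 120 N, or if a joint passes its speed limit or range.

## Working session

There is one attempt and no reset: what is moved stays moved. The work goes in short steps, Python scripts to look and compute and a tool call to move; the robot and the scene stay as the last step left them, time stands still between calls to the robot, and variables do not carry over. Pictures are saved under pics/ and viewed, and the job is handed in when it is done.

Besides the shell and the picture viewer there is one more tool, called after "Call:" as name([rows], argument=value, ...), one row to a line, values as JSON. send_rows: Moves the arm, as the interface text tells. Its arguments: {"type":"object","properties":{"targets":{"type":"array","items":{"type":"array","items":{"type":"number"}}},"squeeze":{"type":"number"}},"required":["targets"]}

```bash
ls; mkdir -p pics
python3 - <<'E'
from workcell import bot
import cv2,numpy as np
o=bot.get_obs();print(o)
for n in ["scene","side","wrist"]:
    c=bot.camera(n);cv2.imwrite(f"pics/{n}0.png",c["pixels"][:,:,::-1])
    print(n,c["intrinsics"],c["dist"],c.get("view",c.get("mount")))
E
```

```text
pics
{'time': 0.0, 'q': array([ 7.15641712e+01,  5.00983473e+00,  1.00323379e+01,  9.50975630e+01,
       -3.62473517e-04,  9.00008564e+01]), 'qd': array([-0.05799347, -0.00257647,  0.01303766, -0.02091018,  0.0158625 ,
       -0.05984673]), 'joint_efforts': array([-8.01509887e-04, -5.20386636e+01,  4.64805579e+01,  1.62046461e-02,
       -9.09073674e-05, -2.79171826e-05]), 'ee_pos': array([0.17386262, 0.52155544, 0.23057624]), 'tcp_rot': array([1.79999636e+02, 7.50598063e-02, 7.15633148e+01]), 'wrist_force': array([0.37446852, 0.85317045, 0.06745973]), 'torque': array([ 0.02969952, -0.01193869, -0.00637107]), 'opening': 0.08544174836257336}
scene [[473.8750683    0.         252.888289  ]
 [  0.         473.8750683  191.35347806]
 [  0.           0.           1.        ]] [0.00761239 0.         0.         0.         0.        ] [[-0.99985145 -0.0061437   0.01610378  0.5687018 ]
 [-0.01380964  0.84462276 -0.53518379  0.11869322]
 [-0.01031361 -0.53532668 -0.84458213  0.90146246]
 [ 0.          0.          0.          1.        ]]
side [[423.41128424   0.         250.30950554]
 [  0.         423.41128424 191.99694578]
 [  0.           0.           1.        ]] [0.01087177 0.         0.         0.         0.        ] [[-0.90827105 -0.41838032 -0.00126854  0.48247744]
 [-0.18022078  0.39397796 -0.90127789  0.17203249]
 [ 0.37757671 -0.818376   -0.4332396   0.62146135]
 [ 0.          0.          0.          1.        ]]
wrist [[316.90258514   0.         252.62950463]
 [  0.         316.90258514 192.68993367]
 [  0.           0.           1.        ]] [-0.0173461  0.         0.         0.         0.       ] [[ 9.99999898e-01 -4.25312934e-04 -1.52693041e-04 -8.52823130e-04]
 [ 4.51542448e-04  9.53740381e-01  3.00631138e-01 -7.72538520e-02]
 [ 1.77672078e-05 -3.00631176e-01  9.53740476e-01 -1.42172080e-01]
 [ 0.00000000e+00  0.00000000e+00  0.00000000e+00  1.00000000e+00]]
```

View pics/scene0.png

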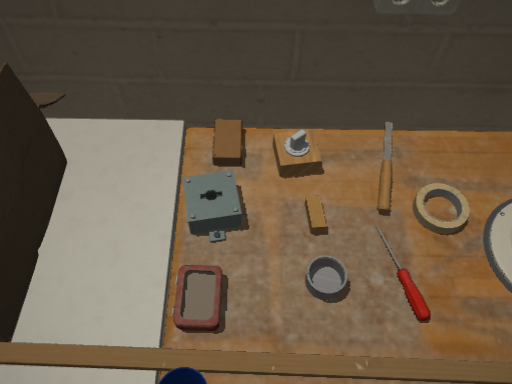

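View pics/side0.png

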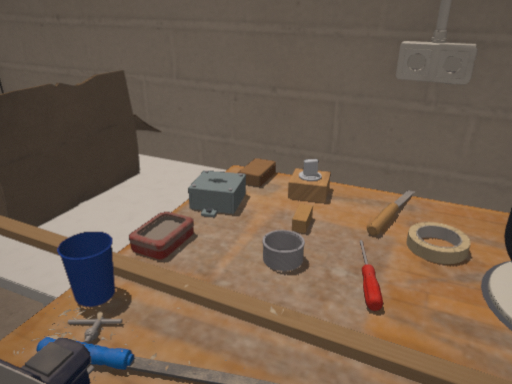

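View pics/wrist0.png

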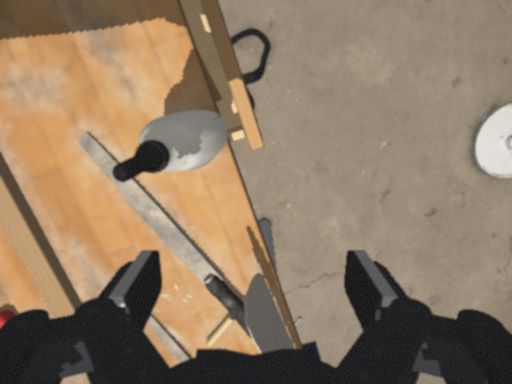

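```bash
cat > h.py <<'E'
import cv2,numpy as np
from workcell import bot
from scipy.spatial.transform import Rotation as R
def tool(o):
    T=np.eye(4);T[:3,:3]=R.from_euler('xyz',o["tcp_rot"],degrees=True).as_matrix();T[:3,3]=o["ee_pos"];return T
def shot(n,f=None):
    o=bot.get_obs();c=bot.camera(n)
    c2w=np.linalg.inv(c["view"]) if "view" in c else tool(o)@c["mount"]
    if f: cv2.imwrite("pics/"+f,c["pixels"][:,:,::-1])
    return c,c2w
def ray(c,c2w,px,z):
    p=cv2.undistortPoints(np.array(px,float).reshape(-1,1,2),c["intrinsics"],c["dist"]).reshape(-1,2)
    d=np.c_[p,np.ones(len(p))]@c2w[:3,:3].T;o=c2w[:3,3]
    return o+d*((z-o[2])/d[:,2])[:,None]
def proj(c,c2w,P):
    v=np.linalg.inv(c2w);r,_=cv2.Rodrigues(v[:3,:3])
    return cv2.projectPoints(np.array(P,float).reshape(-1,1,3),r,v[:3,3],c["intrinsics"],c["dist"])[0].reshape(-1,2)
E
python3 - <<'E'
from h import *
c,w=shot("scene")
for n,p,z in [("cap top",(298,134),.08+0.0),("flange",(297,147),.043),("mouth",(211,194),.05),("pot",(327,267),.04),("offcut",(315,210),.028),("sanding",(228,137),.031),("tin",(200,295),.033),("rail",(300,357),.0),("rail",(300,365),.03),("bench L",(185,120),0),("wall",(300,130),0),("white",(100,120),0)]:
    print(n,ray(c,w,[p],z).round(3)[0])
img=c["pixels"][:,:,::-1]
cv2.imwrite("pics/z1.png",cv2.resize(img[110:250,180:340],None,fx=5,fy=4.2857,interpolation=cv2.INTER_CUBIC))
c,w=shot("side");img=c["pixels"][:,:,::-1]
cv2.imwrite("pics/z2.png",cv2.resize(img[140:280,180:340],None,fx=5,fy=4.2857,interpolation=cv2.INTER_CUBIC))
E
```

```text
cap top [ 0.481 -0.217  0.08 ]
flange [ 0.48  -0.213  0.043]
mouth [ 0.65  -0.092  0.05 ]
pot [0.438 0.05  0.04 ]
offcut [ 0.45  -0.073  0.028]
sanding [ 0.623 -0.247  0.031]
tin [0.659 0.101 0.033]
rail [0.489 0.195 0.   ]
rail [0.493 0.214 0.03 ]
bench L [ 0.723 -0.318  0.   ]
wall [ 0.466 -0.294  0.   ]
white [ 0.913 -0.314  0.   ]
```

View pics/z1.png

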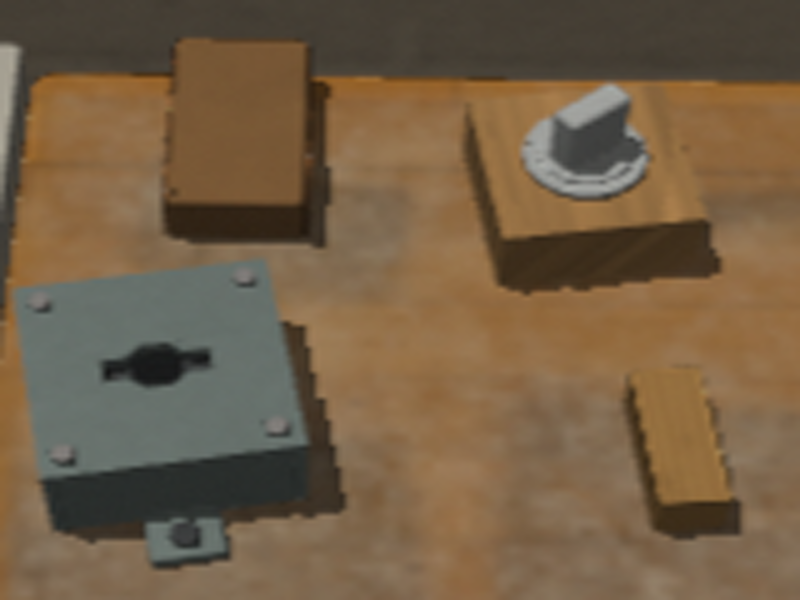

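View pics/z2.png

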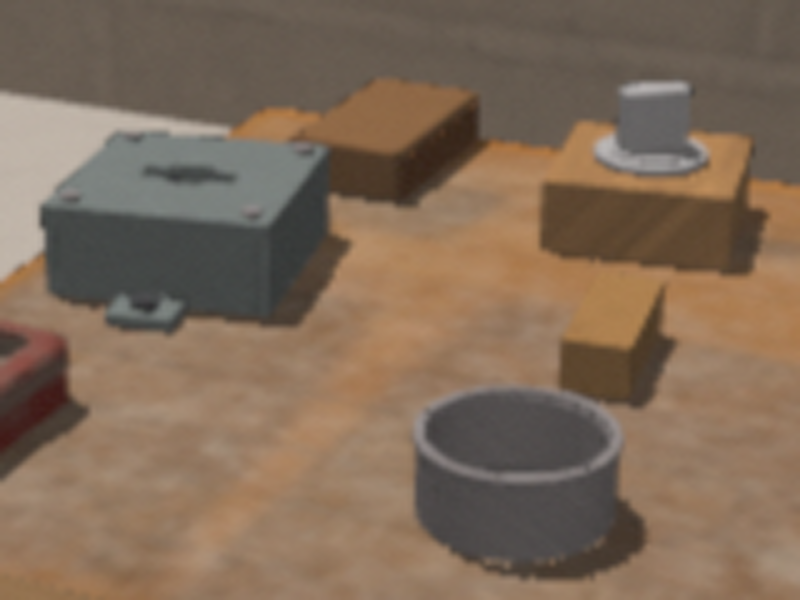

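Run:
```python
from h import *
c,w=shot("scene")
f=lambda P:[(180+x/5,110+y/4.2857) for x,y in P]
def ang(a,b): d=b-a; return np.degrees(np.arctan2(d[1],d[0])).round(1)
q=ray(c,w,f([(553,117),(608,85),(632,97),(575,130)]),.081);print(q.mean(0).round(4),ang(q[0],q[1]),ang(q[3],q[2]))
s=ray(c,w,f([(101,369),(211,357),(155,364)]),.05);print(s.round(4),ang(s[0],s[1]))
h=ray(c,w,f([(15,290),(265,260),(308,448),(42,478)]),.05);print(h.round(4),h.mean(0).round(4),ang(h[0],h[1]),ang(h[3],h[2]))
```

```text
[ 0.4808 -0.214   0.081 ] -139.4 -139.8
[[ 0.6701 -0.0872  0.05  ]
 [ 0.6287 -0.0942  0.05  ]
 [ 0.6498 -0.0902  0.05  ]] -170.5
[[ 0.7062 -0.1288  0.05  ]
 [ 0.6096 -0.147   0.05  ]
 [ 0.5908 -0.0483  0.05  ]
 [ 0.6881 -0.0321  0.05  ]] [ 0.6487 -0.089   0.05  ] -169.3 -170.5
```

Call:
send_rows([
  [0,20,-50,5,10],
  [0,45,-100,10,20],
  [0,70,-155,15,30],
  [0,90,-210,20,40],
  [0,115,-265,20,50],
  [0,115,-265,20,50],
])

```text
time: 1.05
ee_pos: [0.2897, 0.2546, 0.2518]
tcp_rot: [179.9, 0.0, 121.6]
wrist_force: [-0.1, 0.8, 0.8]
opening: 0.0854
```

Run:
```python
from h import *
o=bot.get_obs();print(o["q"].round(1),o["ee_pos"].round(4),o["tcp_rot"].round(2),o["time"],o["wrist_force"])
```

```text
[ 41.3 -16.8  -7.5  99.2  -0.    9.8] [0.2897 0.2546 0.2518] [1.7993e+02 1.0000e-02 1.2158e+02] 1.05 [-0.10971775  0.83829809  0.77361292]
```

Call:
send_rows([
  [0,40,-50,0,8.8],
  [0,75,-100,0,8.8],
  [0,110,-155,0,8.8],
  [0,148,-205,0,8.8],
  [0,148,-205,0,8.8],
  [0,148,-205,0,8.8],
])

```text
time: 1.8
ee_pos: [0.437, 0.0514, 0.2511]
tcp_rot: [-180.0, -0.0, 130.3]
wrist_force: [0.5, 0.1, 0.5]
opening: 0.0854
```

Run:
```python
from h import *
c,w=shot("wrist","w1.png")
```

Call:
send_rows([
  [0,10,-50,0,0],
  [0,20,-110,0,0],
  [0,30,-170,0,0],
  [0,40,-220,0,0],
  [0,43,-264,0,0],
  [0,43,-264,0,0],
  [0,43,-264,0,0],
])

```text
time: 2.72
ee_pos: [0.4801, -0.2106, 0.2515]
tcp_rot: [180.0, -0.0, 130.4]
wrist_force: [0.3, 0.6, -0.4]
opening: 0.0852
```

Run:
```python
from h import *
c,w=shot("wrist","w2.png");o=bot.get_obs();print(o["q"].round(1),o["ee_pos"].round(4),o["tcp_rot"].round(2),o["time"])
```

```text
[-23.7   1.9   9.1  97.2   0.  -64.2] [ 0.4801 -0.2105  0.2517] [1.7998e+02 1.0000e-02 1.3048e+02] 2.775
```

View pics/w1.png

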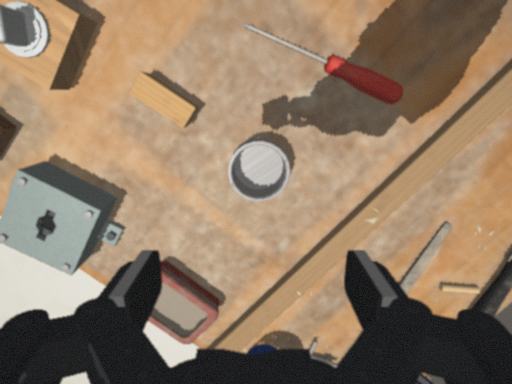

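View pics/w2.png

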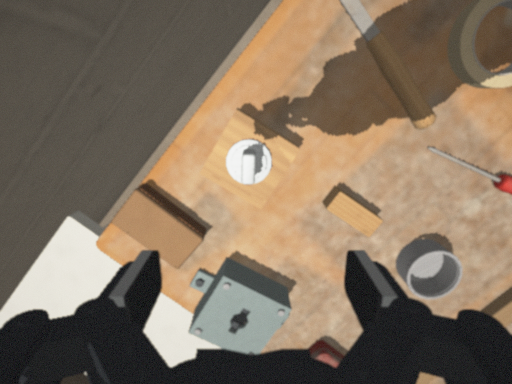

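Run:
```python
import cv2
a=cv2.imread("pics/w2.png");b=cv2.imread("pics/w1.png")
cv2.imwrite("pics/z3.png",cv2.resize(a[130:200,210:300],None,fx=8,fy=8,interpolation=cv2.INTER_CUBIC))
cv2.imwrite("pics/z4.png",cv2.resize(a[260:360,180:300],None,fx=6,fy=6,interpolation=cv2.INTER_CUBIC))
cv2.imwrite("pics/z5.png",cv2.resize(b[130:210,210:310],None,fx=7,fy=7,interpolation=cv2.INTER_CUBIC))
```

```text
(no output)
```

View pics/z3.png

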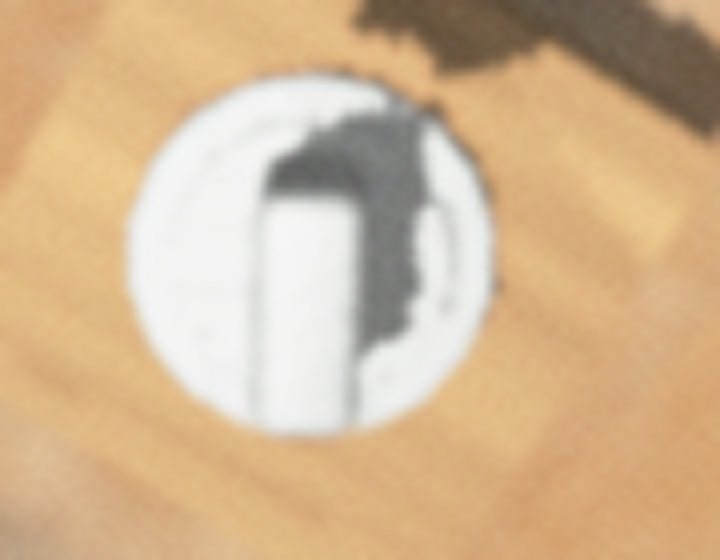

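View pics/z4.png

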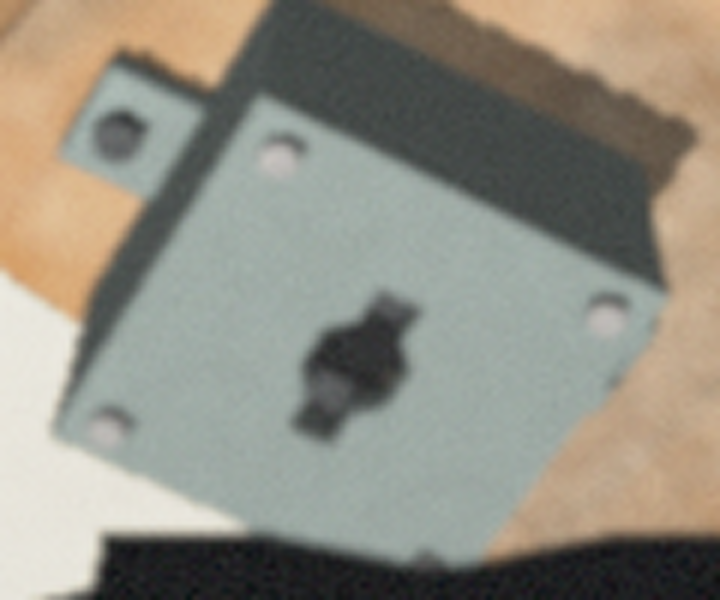

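View pics/z5.png

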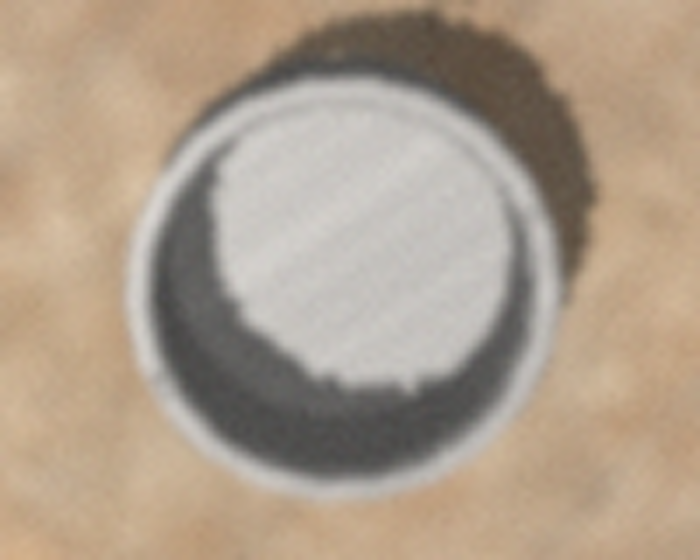

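Run:
```python
from h import *
c,w=shot("wrist")
def ang(a,b): d=b-a; return np.degrees(np.arctan2(d[1],d[0])).round(1)
f=lambda P,x,y,s:[(x+a/s,y+b/s) for a,b in P]
print("flange",ray(c,w,f([(312,254),(130,254),(495,254),(312,72),(312,437)],210,130,8),.045).round(4))
q=ray(c,w,f([(253,192),(358,192),(253,434),(358,434)],210,130,8),.081);print("wing",q.round(4),q.mean(0).round(4))
s=ray(c,w,f([(398,297),(315,437),(404,372),(305,360),(356,368)],180,260,6),.05);print("slot",s.round(4),s[:2].mean(0),ang(s[1],s[0]))
h=ray(c,w,f([(258,97),(665,290),(57,432)],180,260,6),.05);print("hous",h.round(4),h[1:].mean(0),ang(h[0],h[1]),ang(h[2],h[0]))
# pot from w1 pose
from copy import deepcopy
T=np.eye(4);T[:3,:3]=R.from_euler('xyz',[180,0,130.35],degrees=True).as_matrix();T[:3,3]=[.437,.0514,.2511]
w1=T@c["mount"]
p=ray(c,w1,f([(345,85),(345,490),(133,287),(553,287),(344,287)],210,130,7),.04);print("pot",p.round(4),p[:4].mean(0))
s=ray(c,w1,[(46,226)],.05);print("mouth from w1",s)
```

```text
flange [[ 0.4798 -0.2163  0.045 ]
 [ 0.4963 -0.2357  0.045 ]
 [ 0.4632 -0.1968  0.045 ]
 [ 0.4604 -0.2327  0.045 ]
 [ 0.5001 -0.1991  0.045 ]]
wing [[ 0.4725 -0.2316  0.081 ]
 [ 0.464  -0.2217  0.081 ]
 [ 0.4966 -0.2115  0.081 ]
 [ 0.4878 -0.2013  0.081 ]] [ 0.4802 -0.2165  0.081 ]
slot [[ 0.6292 -0.0942  0.05  ]
 [ 0.6695 -0.0844  0.05  ]
 [ 0.6433 -0.0806  0.05  ]
 [ 0.6549 -0.0991  0.05  ]
 [ 0.6493 -0.0893  0.05  ]] [ 0.64934259 -0.08928427  0.05      ] -166.2
hous [[ 0.6103 -0.1481  0.05  ]
 [ 0.5907 -0.0516  0.05  ]
 [ 0.7055 -0.1286  0.05  ]] [ 0.64810261 -0.0901187   0.05      ] 101.5 -168.4
pot [[0.4129 0.0405 0.04  ]
 [0.4645 0.0849 0.04  ]
 [0.4603 0.0356 0.04  ]
 [0.4159 0.088  0.04  ]
 [0.438  0.0619 0.04  ]] [0.43839839 0.06224059 0.04      ]
mouth from w1 [[ 0.65003196 -0.08873674  0.05      ]]
```

Run:
```python
from h import *
for i in range(4):
    o=bot.get_obs();print(o["ee_pos"].round(4),o["tcp_rot"].round(2),o["time"]);bot.camera("side")
```

```text
[ 0.4801 -0.2105  0.2517] [1.7998e+02 2.0000e-02 1.3049e+02] 2.825
[ 0.4801 -0.2107  0.2517] [1.7998e+02 3.0000e-02 1.3049e+02] 2.875
[ 0.4801 -0.2109  0.2517] [1.7998e+02 3.0000e-02 1.3048e+02] 2.925
[ 0.4801 -0.2111  0.2516] [1.7998e+02 3.0000e-02 1.3046e+02] 2.975
```

Call:
send_rows([
  [0,0,-4,-40,0],
  [0,0,-4,-80,0],
  [0,0,-4,-100,0],
  [0,0,-4,-100,0],
  [0,0,-4,-100,0],
  [0,0,-4,-100,0],
])

```text
time: 3.78
ee_pos: [0.4805, -0.2164, 0.1526]
tcp_rot: [180.0, 0.1, 130.4]
wrist_force: [0.4, -0.2, 0.1]
opening: 0.0854
```

Run:
```python
from h import *
c,w=shot("wrist","w3.png");o=bot.get_obs();print(o["ee_pos"].round(4),o["tcp_rot"].round(2),o["time"])
cv2.imwrite("pics/z6.png",cv2.resize(c["pixels"][:,:,::-1][130:330,150:360],None,fx=3,fy=3,interpolation=cv2.INTER_CUBIC))
```

```text
[ 0.4804 -0.2164  0.1524] [1.7996e+02 9.0000e-02 1.3037e+02] 3.825
```

View pics/z6.png

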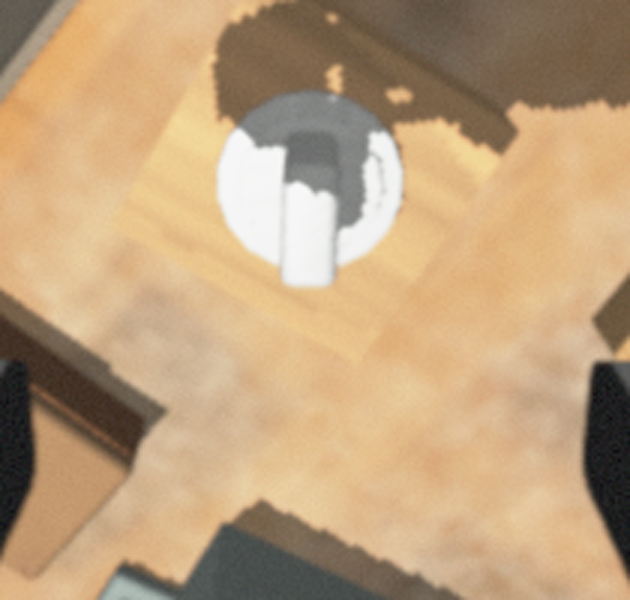

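Run:
```python
from h import *
c,w=shot("wrist")
f=lambda P,x,y,s:[(x+a/s,y+b/s) for a,b in P]
q=ray(c,w,f([(283,240),(336,240),(309.5,287)],150,130,3),.081);print(q.round(4),q[:2].mean(0).round(4))
print(ray(c,w,f([(310,181),(217,181),(403,181),(310,92)],150,130,3),.045).round(4))
o=bot.get_obs()
print((np.linalg.inv(tool(o))@np.r_[q[:2].mean(0),1]).round(4),(np.linalg.inv(tool(o))@np.r_[q[2],1]).round(4))
```

```text
[[ 0.4865 -0.2195  0.081 ]
 [ 0.4783 -0.2098  0.081 ]
 [ 0.4917 -0.2067  0.081 ]] [ 0.4824 -0.2146  0.081 ]
[[ 0.4795 -0.2169  0.045 ]
 [ 0.496  -0.2364  0.045 ]
 [ 0.4629 -0.1974  0.045 ]
 [ 0.4605 -0.233   0.045 ]]
[1.00e-04 2.60e-03 7.12e-02 1.00e+00] [1.00e-04 1.49e-02 7.12e-02 1.00e+00]
```

Call:
send_rows([
  [0,0,0,-30,0],
  [0,0,0,-60,0],
  [0,0,0,-85,0],
  [0,0,0,-100,0],
  [0,0,0,-100,0],
  [0,0,0,-100,0],
  [0,0,0,-100,0],
])

```text
time: 4.75
ee_pos: [0.4805, -0.2165, 0.0524]
tcp_rot: [180.0, 0.1, 130.4]
wrist_force: [0.2, -0.1, 0.1]
opening: 0.0852
```

Call:
send_rows([
  [1,0,0,0,0],
  [1,0,0,0,0],
  [1,0,0,0,0],
  [1,0,0,0,0],
  [1,0,0,0,0],
  [1,0,0,0,0],
  [1,0,0,0,0],
  [1,0,0,0,0],
], squeeze=80)

```text
time: 5.75
ee_pos: [0.4801, -0.2163, 0.0515]
tcp_rot: [180.0, 0.0, 130.4]
wrist_force: [-0.6, 1.4, 4.8]
opening: 0.0129
```

Call:
send_rows([
  [1,0,0,10,0],
  [1,0,0,30,0],
  [1,0,0,60,0],
  [1,0,0,100,0],
  [1,0,0,100,0],
  [1,0,0,100,0],
])

```text
time: 6.5
ee_pos: [0.4797, -0.2161, 0.1507]
tcp_rot: [-180.0, -0.0, 130.4]
wrist_force: [-0.1, 0.1, -1.4]
opening: 0.0133
```

Run:
```python
from h import *
c,w=shot("wrist","w4.png");o=bot.get_obs();print(o["ee_pos"].round(4),o["tcp_rot"].round(2),o["time"],o["opening"])
c,w=shot("side");cv2.imwrite("pics/s4.png",cv2.resize(c["pixels"][:,:,::-1][80:240,220:400],None,fx=4,fy=3.75,interpolation=cv2.INTER_CUBIC))
```

```text
[ 0.4795 -0.216   0.1501] [-1.7996e+02 -9.0000e-02  1.3036e+02] 6.55 0.013022646972522436
```

View pics/w4.png

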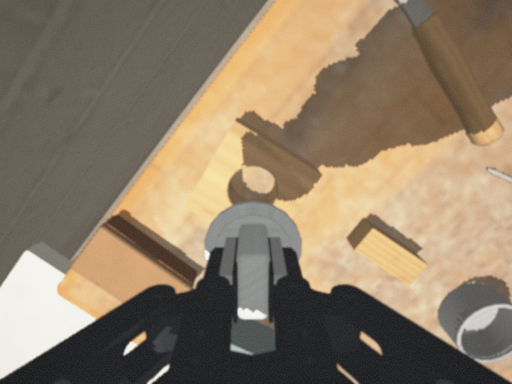

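View pics/s4.png

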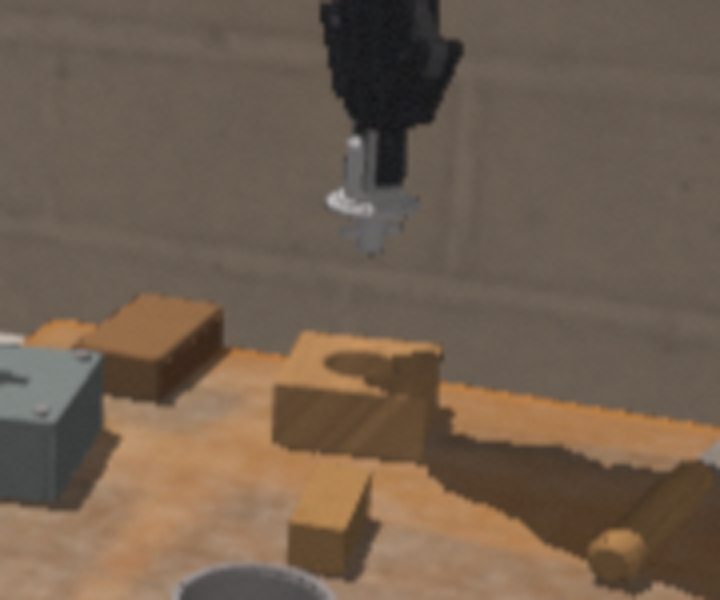

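Call:
send_rows([
  [1,-8,45,0,0],
  [1,-16,100,0,0],
  [1,-24,155,0,0],
  [1,-32,210,0,0],
  [1,-40,260,0,0],
  [1,-42,278,0,0],
  [1,-42,278,0,0],
  [1,-42,278,0,0],
  [1,-42,278,0,0],
])

```text
time: 7.72
ee_pos: [0.438, 0.061, 0.151]
tcp_rot: [-180.0, -0.0, 130.3]
wrist_force: [-0.2, -0.4, -1.2]
opening: 0.0128
```

Run:
```python
from h import *
o=bot.get_obs();print(o["ee_pos"].round(4),o["tcp_rot"].round(2),o["time"],o["opening"])
c,w=shot("scene");cv2.imwrite("pics/s5.png",cv2.resize(c["pixels"][:,:,::-1][180:320,250:420],None,fx=4,fy=4,interpolation=cv2.INTER_CUBIC))
c,w=shot("side");cv2.imwrite("pics/s6.png",cv2.resize(c["pixels"][:,:,::-1][150:300,200:380],None,fx=4,fy=4,interpolation=cv2.INTER_CUBIC))
```

```text
[0.438 0.061 0.151] [-1.7997e+02 -1.0000e-02  1.3029e+02] 7.725 0.01284974739284879
```

View pics/s5.png

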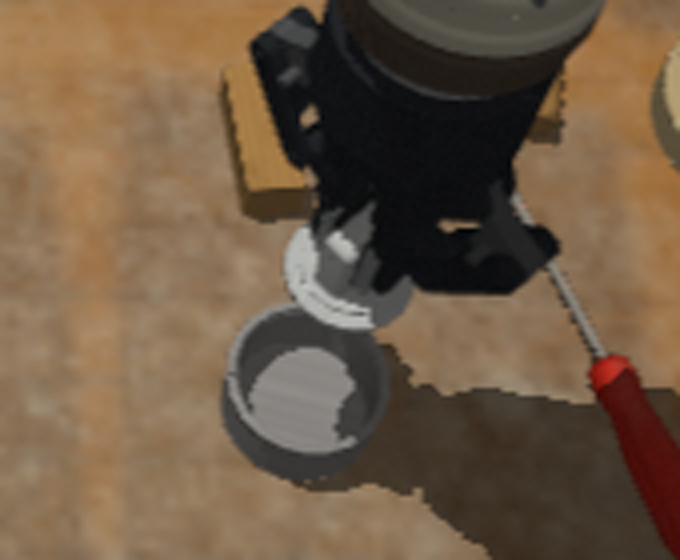

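View pics/s6.png

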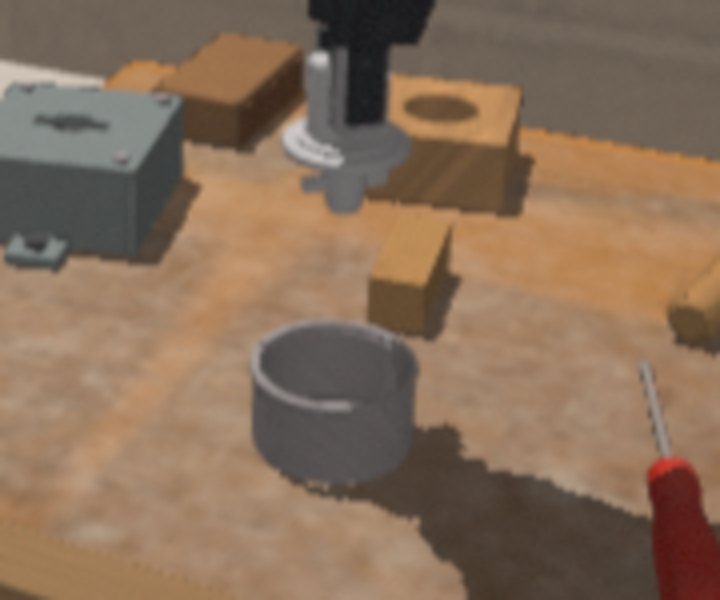

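Run:
```python
from h import *
c,w=shot("scene")
print(ray(c,w,[(327,274.6)],.04),ray(c,w,[(337.3,248.5)],.145))
c,w=shot("side")
print(ray(c,w,[(200+334/4,150+364/4)],.04),ray(c,w,[(200+345/4,150+211/4)],.1125))
```

```text
[[0.43946188 0.06429593 0.04      ]] [[0.4389155  0.06416213 0.145     ]]
[[0.43900236 0.06593244 0.04      ]] [[0.43719663 0.06482996 0.1125    ]]
```

Call:
send_rows([
  [1,0,1,-30,0],
  [1,0,1,-60,0],
  [1,0,1,-80,0],
  [1,0,1,-88,0],
  [1,0,1,-88,0],
  [1,0,1,-88,0],
  [1,0,1,-88,0],
  [1,0,1,-88,0],
])

```text
time: 8.93
ee_pos: [0.4382, 0.0628, 0.0637]
tcp_rot: [180.0, 0.0, 130.4]
wrist_force: [-0.6, -0.5, -1.3]
opening: 0.0127
```

Run:
```python
from h import *
o=bot.get_obs();print(o["ee_pos"].round(4),o["tcp_rot"].round(2),o["time"],o["opening"],o["wrist_force"])
c,w=shot("side");cv2.imwrite("pics/s7.png",cv2.resize(c["pixels"][:,:,::-1][150:300,200:380],None,fx=4,fy=4,interpolation=cv2.INTER_CUBIC))
```

```text
[0.4382 0.0628 0.0637] [1.7996e+02 2.0000e-02 1.3036e+02] 8.925 0.012700644968726452 [-0.58994348 -0.48000948 -1.29986732]
```

View pics/s7.png

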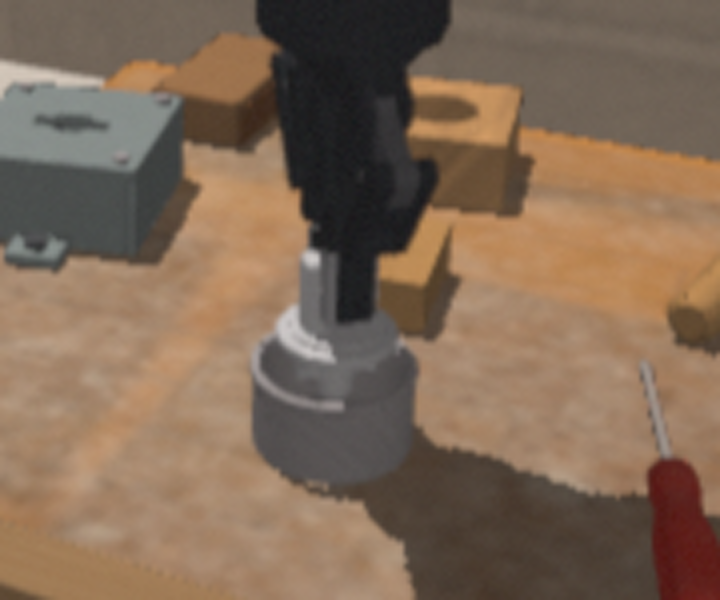

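Call:
send_rows([
  [1,0,0,30,0],
  [1,0,0,70,0],
  [1,0,0,117,0],
  [1,50,-25,117,-8],
  [1,100,-60,117,-16],
  [1,150,-95,117,-24],
  [1,200,-125,117,-29],
  [1,242,-146,117,-29],
  [1,242,-146,117,-29],
  [1,242,-146,117,-29],
])

```text
time: 10.22
ee_pos: [0.6797, -0.0831, 0.1798]
tcp_rot: [-179.9, -0.0, 101.4]
wrist_force: [0.1, 0.3, -1.7]
opening: 0.0127
```

Call:
send_rows([
  [1,0,0,0,0],
  [1,0,0,0,0],
])

```text
time: 10.48
ee_pos: [0.6795, -0.0827, 0.1815]
tcp_rot: [179.9, 0.0, 101.4]
wrist_force: [1.2, -0.4, -2.0]
opening: 0.0125
```

Run:
```python
from h import *
o=bot.get_obs();print(o["ee_pos"],o["tcp_rot"].round(2),o["time"],o["opening"],o["wrist_force"],o["q"].round(1))
c,w=shot("wrist","w5.png");np.save("w5.npy",w)
cv2.imwrite("pics/z8.png",cv2.resize(c["pixels"][:,:,::-1][70:250,170:340],None,fx=4,fy=3.3,interpolation=cv2.INTER_CUBIC))
```

```text
[ 0.6794864  -0.08267596  0.18154831] [1.7992e+02 2.0000e-02 1.0140e+02] 10.475 0.012510852841759689 [ 1.21304577 -0.44453346 -2.04395168] [ -6.9  23.6  26.9  93.2   0.  -18.3]
```

View pics/w5.png

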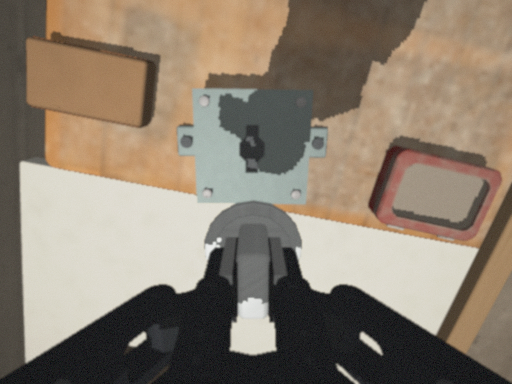

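View pics/z8.png

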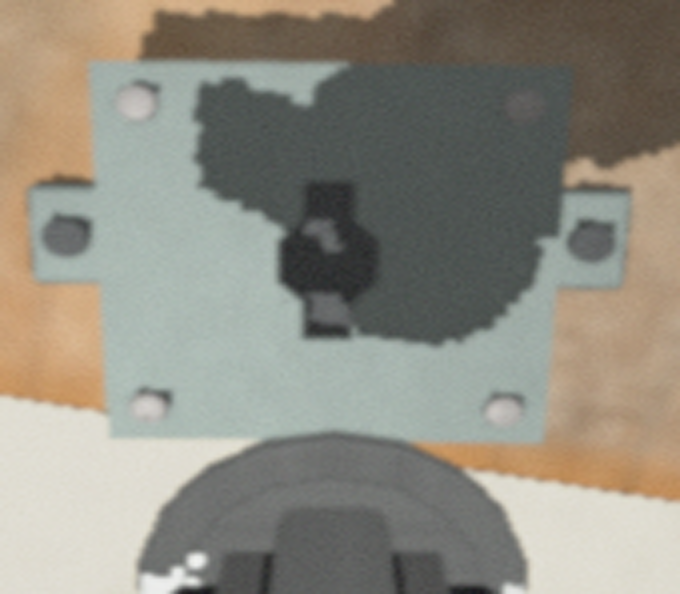

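Run:
```python
from h import *
c,_=shot("wrist");w=np.load("w5.npy")
def ang(a,b): d=b-a; return np.degrees(np.arctan2(d[1],d[0])).round(1)
f=lambda P:[(170+a/4,70+b/3.3) for a,b in P]
s=ray(c,w,f([(329,182),(327,337),(279,260),(378,260)]),.05);print(s.round(4),s[:2].mean(0),s[2:].mean(0),ang(s[0],s[1]))
h=ray(c,w,f([(90,62),(572,67),(545,442),(110,437)]),.05);print(h.round(4),h.mean(0),(h[0]+h[2])/2,(h[1]+h[3])/2,ang(h[0],h[3]),ang(h[1],h[2]),ang(h[0],h[1]),ang(h[3],h[2]))
fl=ray(c,w,f([(138,560),(527,560),(332,432)]),.175);print("fl",fl.round(4))
o=bot.get_obs();T=np.linalg.inv(tool(o))
print((np.c_[fl,np.ones(3)]@T.T).round(4));print(o["ee_pos"],o["tcp_rot"])
print((np.c_[s,np.ones(4)]@T.T).round(4))
```

```text
[[ 0.6294 -0.0937  0.05  ]
 [ 0.6697 -0.0861  0.05  ]
 [ 0.6513 -0.1004  0.05  ]
 [ 0.6471 -0.0794  0.05  ]] [ 0.64951834 -0.08992897  0.05      ] [ 0.64918284 -0.08988071  0.05      ] 10.7
[[ 0.6102 -0.1477  0.05  ]
 [ 0.5918 -0.0503  0.05  ]
 [ 0.6892 -0.0313  0.05  ]
 [ 0.7074 -0.1292  0.05  ]] [ 0.64963175 -0.08961001  0.05      ] [ 0.64967884 -0.08948955  0.05      ] [ 0.64958465 -0.08973046  0.05      ] 10.8 11.0 100.7 100.5
fl [[ 0.6793 -0.1087  0.175 ]
 [ 0.6694 -0.0595  0.175 ]
 [ 0.6536 -0.0884  0.175 ]]
[[-2.53e-02 -5.40e-03  6.20e-03  1.00e+00]
 [ 2.49e-02 -5.40e-03  6.20e-03  1.00e+00]
 [-2.00e-04 -2.66e-02  6.20e-03  1.00e+00]]
[ 0.67963552 -0.08285878  0.18124426] [1.79936218e+02 2.28244824e-02 1.01388258e+02]
[[-7.000e-04 -5.160e-02  1.312e-01  1.000e+00]
 [-1.200e-03 -1.060e-02  1.312e-01  1.000e+00]
 [-1.160e-02 -3.140e-02  1.312e-01  1.000e+00]
 [ 9.900e-03 -3.140e-02  1.312e-01  1.000e+00]]
```

Call:
send_rows([
  [1,-15,-3,-20,-0.6],
  [1,-29.5,-6.5,-50,-0.6],
  [1,-29.5,-6.5,-75,-0.6],
  [1,-29.5,-6.5,-80,-0.6],
  [1,-29.5,-6.5,-80,-0.6],
  [1,-29.5,-6.5,-80,-0.6],
  [1,-29.5,-6.5,-80,-0.6],
  [1,-29.5,-6.5,-80,-0.6],
])

```text
time: 11.58
ee_pos: [0.6507, -0.0897, 0.1008]
tcp_rot: [180.0, 0.0, 100.8]
wrist_force: [-0.6, -0.0, -1.4]
opening: 0.0127
```

Run:
```python
from h import *
o=bot.get_obs();print(o["ee_pos"],o["tcp_rot"].round(2),o["time"],o["opening"],o["wrist_force"],o["q"].round(1))
c,w=shot("side");cv2.imwrite("pics/s8.png",cv2.resize(c["pixels"][:,:,::-1][120:230,160:280],None,fx=6,fy=5.4,interpolation=cv2.INTER_CUBIC))
c,w=shot("scene");cv2.imwrite("pics/s9.png",cv2.resize(c["pixels"][:,:,::-1][140:250,160:280],None,fx=6,fy=5.4,interpolation=cv2.INTER_CUBIC))
```

```text
[ 0.65071642 -0.08973769  0.10075077] [1.7996e+02 1.0000e-02 1.0076e+02] 11.575 0.012689931353008409 [-0.56309896 -0.03555347 -1.40818069] [ -7.9  19.1  12.1  83.   -0.  -18.6]
```

View pics/s8.png

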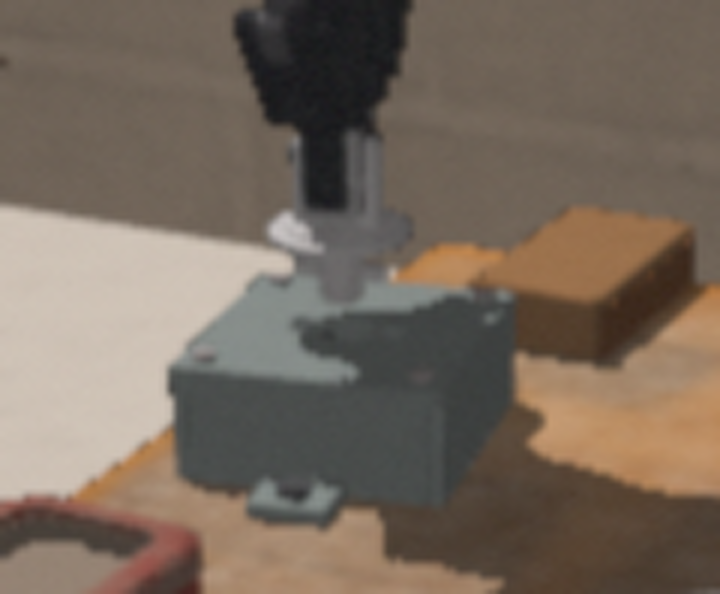

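View pics/s9.png

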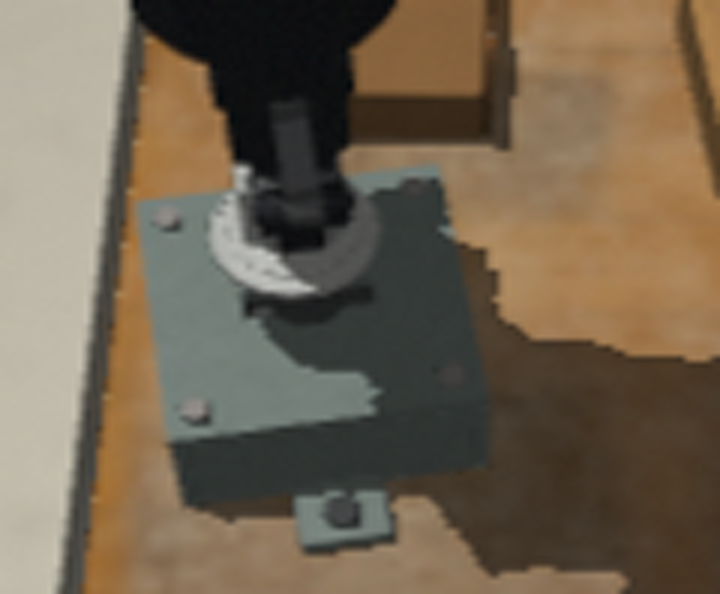

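Call:
send_rows([
  [1,0,0,-6,0],
  [1,0,0,-10,0],
  [1,0,0,-13,0],
  [1,0,0,-15,0],
  [1,0,0,-17,0],
  [1,0,0,-17,0],
])

```text
time: 12.42
ee_pos: [0.6504, -0.0897, 0.0832]
tcp_rot: [-180.0, -0.0, 100.8]
wrist_force: [0.1, -0.1, -1.0]
opening: 0.0127
```

Call:
send_rows([
  [1,0,0,-3,0],
  [1,0,0,-5,0],
  [1,0,0,-7,0],
  [1,0,0,-9,0],
  [1,0,0,-11,0],
  [1,0,0,-11,0],
  [1,0,0,-11,0],
])

```text
time: 13.3
ee_pos: [0.6505, -0.0897, 0.0723]
tcp_rot: [180.0, -0.0, 100.8]
wrist_force: [-0.3, 0.7, -1.0]
opening: 0.0128
```

Call:
send_rows([
  [1,0,0,-2,0],
  [1,0,0,-3,0],
  [1,0,0,-5,0],
  [1,0,0,-7,0],
  [1,0,0,-8,0],
  [1,0,0,-8,0],
  [1,0,0,-8,0],
  [1,0,0,-8,0],
])

```text
time: 14.3
ee_pos: [0.6506, -0.0898, 0.0645]
tcp_rot: [180.0, 0.0, 100.8]
wrist_force: [0.9, -0.4, 4.0]
opening: 0.0127
```

Call:
send_rows([
  [1,0,0,-1,0],
  [1,0,0,-1.5,0],
  [1,0,0,-1.5,0],
  [1,0,0,-1.5,0],
  [1,0,0,-1.5,0],
  [1,0,0,-1.5,0],
])

```text
time: 15.05
ee_pos: [0.6505, -0.0898, 0.0629]
tcp_rot: [180.0, 0.0, 100.8]
wrist_force: [0.4, -1.1, 4.5]
opening: 0.013
```

Run:
```python
from h import *
for i in range(3):
    o=bot.get_obs();print(o["ee_pos"].round(4),o["tcp_rot"].round(2),o["time"],o["opening"],o["wrist_force"].round(2),o["torque"].round(3));bot.camera("side")
```

```text
[ 0.6505 -0.0898  0.0629] [179.99   0.   100.76] 15.05 0.012974599878808366 [ 0.39 -1.1   4.48] [-0.091 -0.328  0.008]
[ 0.6505 -0.0898  0.0629] [1.7999e+02 1.0000e-02 1.0076e+02] 15.1 0.012757683435839667 [ 1.35 -0.13  3.43] [-0.034 -0.33   0.043]
[ 0.6505 -0.0898  0.0628] [179.99   0.   100.76] 15.15 0.012709543721187998 [ 1.82 -0.65  4.64] [-0.074 -0.401 -0.014]
```

Call:
send_rows([
  [1,0,0,0,-8],
  [1,-0.1,-0.1,0,-16],
  [1,-0.2,-0.3,0,-24],
  [1,-0.2,-0.4,0,-32],
  [1,-0.3,-0.5,0,-40],
  [1,-0.3,-0.5,0,-40],
])

```text
time: 15.95
ee_pos: [0.6501, -0.0898, 0.0627]
tcp_rot: [-180.0, -0.0, 60.8]
wrist_force: [0.8, 2.1, 4.0]
opening: 0.0126
```

Run:
```python
from h import *
for i in range(2):
    o=bot.get_obs();print(o["ee_pos"].round(4),o["tcp_rot"].round(2),o["time"],o["opening"],o["wrist_force"].round(2),o["torque"].round(3))
    if i<1: bot.camera("side")
c,w=shot("scene");cv2.imwrite("pics/s10.png",cv2.resize(c["pixels"][:,:,::-1][140:250,160:280],None,fx=6,fy=5.4,interpolation=cv2.INTER_CUBIC))
```

```text
[ 0.6501 -0.0898  0.0627] [-1.7997e+02 -4.0000e-02  6.0840e+01] 15.95 0.012573034797944822 [0.81 2.05 4.01] [ 0.584 -0.252  0.02 ]
[ 0.6501 -0.0898  0.0627] [-1.7997e+02 -3.0000e-02  6.0960e+01] 16.0 0.012670274812294378 [0.58 2.29 4.3 ] [ 0.656 -0.252  0.056]
```

View pics/s10.png

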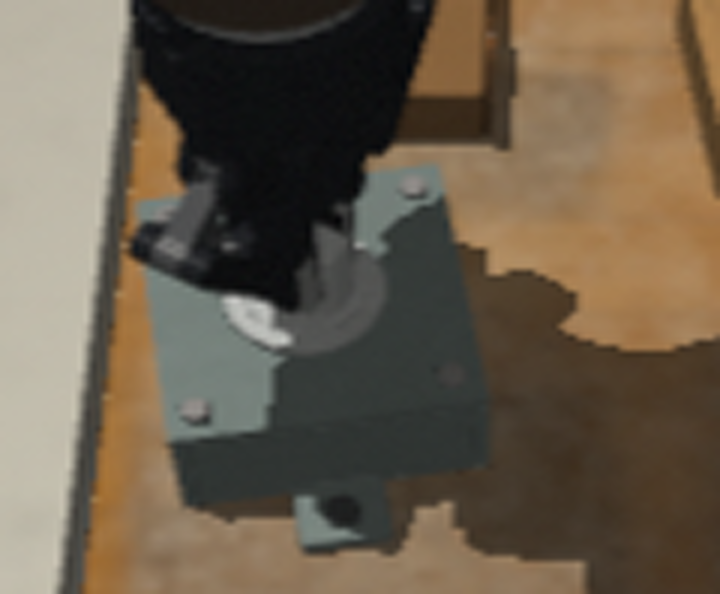

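Call:
send_rows([
  [1,0,0,0,-8],
  [1,-0.1,0,0,-16],
  [1,-0.2,0,0,-24],
  [1,-0.2,0,0,-32],
  [1,-0.3,0,0,-40],
  [1,-0.3,0,0,-47],
  [1,-0.3,0,0,-47],
  [1,-0.3,0,0,-47],
])

```text
time: 17.05
ee_pos: [0.6501, -0.0899, 0.0629]
tcp_rot: [-180.0, -0.0, 14.0]
wrist_force: [2.4, 3.8, 5.3]
opening: 0.0128
```

Run:
```python
from h import *
o=bot.get_obs();print(o["ee_pos"].round(4),o["tcp_rot"].round(2),o["time"],o["opening"],o["wrist_force"].round(2),o["torque"].round(3))
```

```text
[ 0.6501 -0.0899  0.0629] [-1.7998e+02 -4.0000e-02  1.3990e+01] 17.05 0.012825700257951109 [2.41 3.84 5.32] [ 0.966 -0.748  0.116]
```

Call:
send_rows([
  [1,0,0.3,0,-5],
  [1,0,0.5,0,-10],
  [1,0,0.5,0,-10],
  [1,0,0.5,0,-10],
  [1,0,0.5,0,-10],
])

```text
time: 17.68
ee_pos: [0.65, -0.0898, 0.0629]
tcp_rot: [180.0, -0.0, 3.9]
wrist_force: [4.1, 1.3, 3.6]
opening: 0.0126
```

Run:
```python
from h import *
for i in range(3):
    o=bot.get_obs();print(o["ee_pos"].round(4),o["tcp_rot"].round(2),o["time"],o["opening"],o["wrist_force"].round(2),o["torque"].round(3));
    if i<2: bot.camera("side")
```

```text
[ 0.65   -0.0898  0.0629] [ 1.7999e+02 -2.0000e-02  3.8500e+00] 17.675 0.012635158646800503 [4.12 1.27 3.56] [ 0.458 -0.992  0.15 ]
[ 0.65   -0.0898  0.0629] [ 1.7999e+02 -3.0000e-02  3.8300e+00] 17.725 0.01252335090419917 [4.24 2.51 3.81] [ 0.443 -1.041  0.089]
[ 0.65   -0.0898  0.0629] [ 1.7999e+02 -2.0000e-02  3.8100e+00] 17.775 0.012995774009296922 [4.07 1.75 3.76] [ 0.387 -1.038  0.141]
```

Call:
send_rows([
  [1,0.3,0.2,0,-3],
  [1,0.3,0.2,0,-3],
  [1,0.3,0.2,0,-3],
  [1,0.3,0.2,0,-3],
])

```text
time: 18.27
ee_pos: [0.6502, -0.0897, 0.0628]
tcp_rot: [180.0, 0.0, 0.8]
wrist_force: [4.2, 0.0, 4.7]
opening: 0.0128
```

Run:
```python
from h import *
for i in range(4):
    o=bot.get_obs();print(o["ee_pos"].round(4),o["tcp_rot"].round(2),o["time"],o["opening"],o["wrist_force"].round(2),o["torque"].round(3));
    if i<3: bot.camera("side")
c,w=shot("scene");cv2.imwrite("pics/s11.png",cv2.resize(c["pixels"][:,:,::-1][140:250,160:280],None,fx=6,fy=5.4,interpolation=cv2.INTER_CUBIC))
c,w=shot("side","s12.png");c,w=shot("wrist","w12.png")
```

```text
[ 0.6502 -0.0897  0.0628] [179.98   0.     0.8 ] 18.275 0.012819208932189722 [4.18 0.02 4.7 ] [ 0.029 -0.937  0.173]
[ 0.6502 -0.0897  0.0628] [179.98  -0.     0.79] 18.325 0.012946967909247025 [ 3.95 -0.32  3.99] [-0.037 -0.876  0.236]
[ 0.6502 -0.0897  0.0629] [179.98  -0.     0.78] 18.375 0.012779740448240042 [ 3.59 -0.29  5.28] [-0.08  -0.881  0.25 ]
[ 0.6501 -0.0897  0.0628] [179.98   0.     0.77] 18.425 0.012711735378655253 [ 3.71 -0.56  5.38] [-0.088 -0.897  0.163]
```

View pics/s11.png

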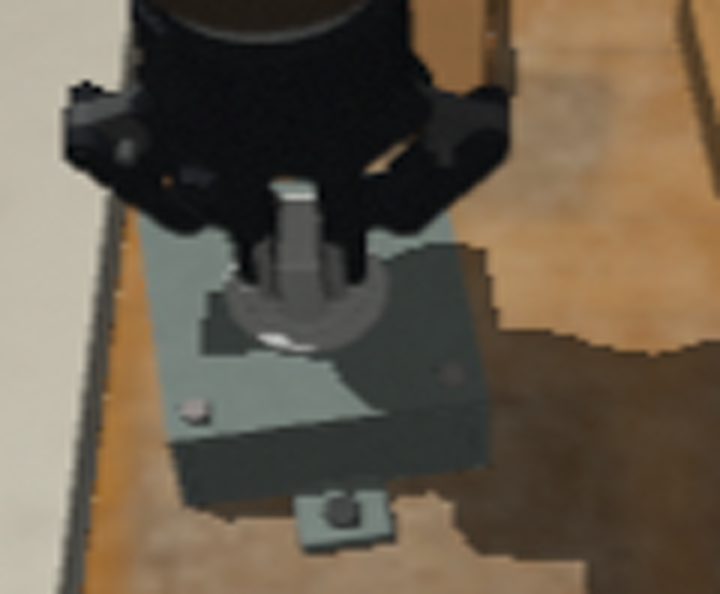

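View pics/s12.png

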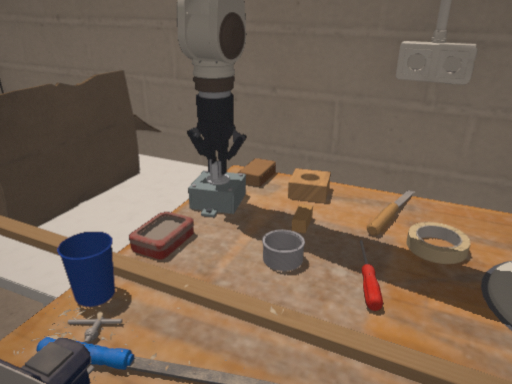

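View pics/w12.png

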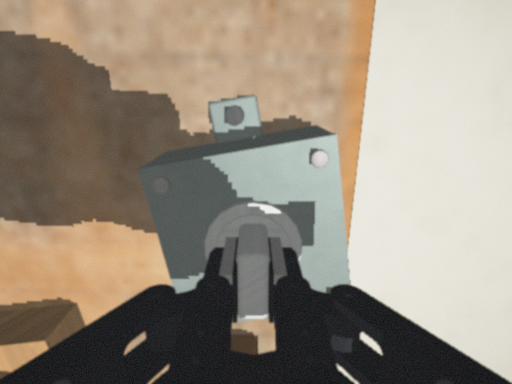

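Run:
```python
from workcell import bot
print(bot.job_done());o=bot.get_obs();print(o["time"],o["ee_pos"],o["tcp_rot"],o["wrist_force"],o["opening"])
```

```text
the job is handed in; nothing more can be done
None
the job is handed in; nothing more can be done
```

I handed the job in at about 18.5 s on the robot's clock, with the arm still holding the cap by its wing, pushed in and turned. `job_done()` gives no verdict, and I could not read the plunger and rotor joints, so the end state is judged from pose, force, torque and pictures.

- **Dip:** I took the cap from the block by its wing and lowered its nose into the pot, to about 15 mm below the rim and close to the axis.
- **Fit:** I let it into the keyhole with the lugs in line with the slot. Coming down, I saw no contact force before the spring.
- **Push and twist:** I pressed to about 25 mm below the mouth by nominal grip height, then turned the wing 100° clockwise.

**Last checks:**
- **Stop:** the turning moment rose from about 0.13 to about 0.2 N·m over the last 3°, which fits the stop being reached.
- **Push:** the tool was being pushed up with about 5 N, the opening was 12.8 mm on the wing, and the tool was vertical.
- **Pictures:** the cap looked upright and held with the wing across the slot, the pot was standing, and the things in view looked unmoved.

**Small disagreements:**
- **Depth:** the push force suggests the plunger is about 5 to 6 mm in, while the height suggests about 7 mm. Both are past the 3 mm needed.
- **Side load:** about 4 N of sideways force remained along x at the end.

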